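Tilt a roller plate into its slotted holder on a rod-building bench

TASK

Take the black roller plate from the sloping plywood rack and fit it in the metal holder: with its top leaning towards the robot, lower its bottom edge to the floor of the slot, then straighten it up so that its shoulders slip under the two overhanging noses and it stands upright against the posts, and let go. Leave the tape roll, the thread spool and the tape measure where they are.

Things in the scene. Friction and masses are not known exactly. Their poses are not given: they have to be found in the camera images.
- plate_mid (a point): Centre of the roller plate: loose black plastic, 0.2 kg, 8 mm thick (its x), 170 wide (y), 112 high (z). This point is 60 mm above its bottom edge. Shoulders (52 to 85 mm either side of the middle) end 90 mm above the edge; the middle is 100 high, with horns (22 to 52 mm either side) to 112, notch between. Grasp across the 8 mm, in the middle, 70 to 90 mm above the edge.
- plate_foot (a point): Middle of the roller plate's bottom edge. Axes: x across the thickness to the face with two white wheels (28 mm across, 10 thick, 37 mm either side of the middle, 98 mm up), y along the width, z up the plate. The plate starts in the rack, its top leaning 35 degrees from upright to the rack's -x (robot's side), wheels on its upper face.
- rack: Fixed plywood rack, base 120 x 200 x 10 mm; origin under its centre, x away from the robot, y along the width, z up. Two arms 70 mm either side (24 wide) carry the plate leaning; open for fingers between them. Ledges with a 6 mm lip hold its bottom edge, 30 mm to +x of the origin and 30 mm up. Draw the plate out along its own plane.
- holder: Fixed metal holder, base 130 x 200 x 12 mm; origin under its centre, x away from the robot, y along the slot, z up. Slot 200 long, 16 wide (x -16 to 0 mm), floor at z 12; front lip upright to z 16, then a 45 degree lead-in out to x -24, z 24 (flat to x -34); rear wall (x 0 to 22) top z 34. The noses bar the way straight down: go in with the top leaning to -x 20 to 40 degrees.
- nose_mid (a point): Point on the holder midway between its two noses, at their underside (holder x 0, z 107 mm). Posts 72 mm either side, 20 mm wide, front faces at x +3 mm; each nose reaches forward to x -28 mm, underside z 107, top 117. Shoulders of a plate on the slot floor pass 5 mm below. Released upright, the plate leans back 2 to 8 degrees on the posts and stays.
- tape_roll: Loose roll of blue tape lying flat, 100 mm across, 36 mm high; origin under its centre. To be left alone.
- spool: Loose thread spool standing up, 42 mm across, 50 mm high; origin under its centre. To be left alone.
- measure: Loose tape measure, 70 x 36 x 60 mm; origin under its centre. To be left alone.
Things that resemble listed ones, but are neither listed nor needed, are in the scene too. Of the things like the part that bears plate_mid, leave any that is turquoise or yellow; of the rest the smaller one is meant.

How it is judged (in metres and radians):
On the way:
1. the plate's bottom edge is down in the slot while the plate leans (z of plate_foot in the frame of holder below 0.0195 m and x of plate_foot in the frame of holder between -0.019 and 0.003 m and y of plate_foot in the frame of holder between -0.02 and 0.02 m and angle between plate_foot's own z axis and vertical above 0.25 rad), for 0.1 s.
At the end, for the whole second after the job is handed in: The plate's bottom edge is on the slot's floor (the middle of the edge less than 16 mm above the holder's underside, in the slot, within 20 mm of its middle lengthwise) and the plate stands within 0.175 rad (10 degrees) of vertical, released (z of plate_foot in the frame of holder below 0.016 m and x of plate_foot in the frame of holder between -0.019 and 0.003 m and y of plate_foot in the frame of holder between -0.02 and 0.02 m and angle between plate_foot's own z axis and vertical below 0.175 rad); the robot touches nothing.
It fails at once if the tape roll is moved by more than 30 mm (distance of tape_roll from where it was at the start of the episode above 0.03 m).
It fails at once if the thread spool is moved by more than 30 mm (distance of spool from where it was at the start of the episode above 0.03 m).
It fails at once if the tape measure is moved by more than 30 mm (distance of measure from where it was at the start of the episode above 0.03 m).
It also fails if it takes over 45 s, if anything falls off the work surface, if the arm or the gripper's body presses on something with over 40 N, if the wrist force passes 120 N, or if a joint passes its speed limit or range.

ROBOT

A 6-joint arm with a two-finger parallel gripper is mounted at the origin on the work surface. World frame = base frame: x ahead of the robot, y to its left, z up, the work surface at z = 0. Lengths are in m, angles in degrees, forces in N, time in s.
With the tool pointing down it reaches from about 0.25 to 0.725 m from the base axis. Payload 9.7 kg.
Tool frame: the origin (TCP) lies at the very end of the fingers, on their centre line; the grasp point (between the pads) lies 19 mm behind it (bot.hold_point_z is the distance from the TCP to the grasp point, in m); z points along the fingers, y is the line along which they close (so a half turn about z gives the same grasp; the last joint's range is limited). The gripper opens to 85 mm and grips with 20 to 120 N. Pads are 22 mm wide; open, the fingers measure 114 mm over their backs; the gripper's body (76 mm by 85 mm) begins 54 mm behind the grasp point. The pads swing forward as they close: fully open they stand 13 mm farther back than shut.
Start: joints at [-72.021, 4.979, 10.078, 95.1, 0, 90], TCP at [0.17, -0.523, 0.231] pointing down, gripper open.
Joint ranges: [-179.16, 179.16], [-48.56, 103.87], [-65.8, 70.77], [-126.05, 130.52], [-82.76, 87.17], [-180, 180]. Speed limits (degrees/s): [127.2, 127.2, 147.25, 180, 180, 180].

INTERFACE

Orientations are given as [roll, pitch, yaw] about the fixed x, y, z axes, in that order (R = Rz(yaw) Ry(pitch) Rx(roll)).
In Python, from workcell import bot gives the robot as it stands.
- The arm moves only by the tool play_rows, never from a script. Its argument "targets" is a list of rows, each an object with "grip": the closure in counts, from 0 (fully open) to 255 (shut); "linear": the shift along the world's x, y, z in cm, a list of three; "delta_rot": the turn, a rotation vector about the world's x, y, z in rad, a list of three. A call has 1 to 10 rows; each row is the pose to reach, as a shift and turn from the pose commanded when the call began; what a row does not reach only later rows make up. A row lasts 1/10 s, in which the tool goes at most 50 mm and 8.59 degrees, less where a joint would pass 70% of its speed; a pose out of reach is approached as far as the arm can. A call with a gripper value outside its range is refused whole. The fingers move at their own pace and stop on an object; "force" is the grip in N (left out, the last holds). Time passes only in rows, so rows that repeat a pose let the fingers close. It gives the time, the measured TCP pose, the force, the opening and the grip force at its end, in the units of the state.
- bot.get_obs(): the state, without advancing time (a new reading comes with each control period).
- bot.camera(name): name is "scene" or "top" or "wrist"; returns a dict with "color" (400x640x3 uint8, red, green, blue), "range_z" (400x640 float32, m along the optical axis (not along the pixel's ray), 0 where there is no reading), "fov_y" (degrees; the focal length in pixels is half the picture's height over the tangent of half this angle, whatever the lens; pixels are square), "cx", "cy" (the principal point, pixels), "dist_coeffs" ([k1, k2, p1, p2, k3] as OpenCV has them; the pictures are not rectified), "world_to_cam" (4x4, takes a point from world to camera coordinates). Camera axes: x right, y up, looking along -z (the intrinsics and any distortion apply to the point x, -y, -z); pixel columns grow to the right and rows downward; lengths in m; the calibration is good to about 2 mm. A picture is of the moment at which its call begins.
- bot.job_done(): hands the job in; it is judged then, once.
Trained networks look in a picture, given as the dict that the camera call returned (one of the last four; its "shot" number tells which), for a name from the list of things; names that differ only in an ending like _2 or _b are one class to them, and where a whole thing is asked for, a point or a joint stands for the part that bears it (a point fixed in the world has none). Each returns a list of dicts, best first, with "conf" (0 to 1); they miss things now and then, are a little off and sometimes report something else, mostly with a low value. They report only what shows in the picture. A call takes as long as a camera call. They do not tell look-alikes from the thing itself.
- bot.search_frame(picture, target): "box" ([left, top, right, bottom] in pixels, round what is visible of it).
- bot.trace(picture, target): "pixels" (400x640 bool, what is visible of it) and "box" ([left, top, right, bottom] in pixels, round what is visible of it).
- bot.pinpoint(picture, target): "pixel" ([column, row] in pixels: a listed point, or the origin of a listed thing).
The state is a dict: "time": time; "q": joint angles; "qd": joint speeds; "joint_efforts": joint torques, N m; "ee_pos": TCP position; "tcp_rot": TCP orientation; "wrist_force": force on the tool from outside, world axes, zero at the start; "torque": the same for the moment, N m; "opening": finger opening in m; "grasp_force": force on a finger pad.
Only numpy, scipy, OpenCV 4.12 (cv2) and the standard library are available. Lean on these libraries where they do the work, as an engineer would, in place of code of your own. Each camera call takes 0.05 s, during which the arm holds its last target. There are 200 camera calls.

## Working session

There is one attempt and no reset: what is moved stays moved. The work goes in short steps, Python scripts to look and compute and a tool call to move; the robot and the scene stay as the last step left them, time stands still between calls to the robot, and variables do not carry over. Pictures are saved under pics/ and viewed, at most 10 in all, crops included, and the job is handed in when it is done.

Besides the shell and the picture viewer there is one more tool, called after "Emit:" as name(argument=value, ...), one argument or row to a line, values as JSON. play_rows: Moves the arm, as the interface text tells. Its arguments: {"type":"object","properties":{"targets":{"type":"array","items":{"type":"object","properties":{"grip":{"type":"number"},"linear":{"type":"array","items":{"type":"number"}},"delta_rot":{"type":"array","items":{"type":"number"}}}}},"force":{"type":"number"}},"required":["targets"]}

```bash
mkdir -p pics
cat > h.py <<'E'
import numpy as np, cv2
from workcell import bot
def K(p):
    f=200/np.tan(np.radians(p["fov_y"])/2)
    return np.array([[f,0,p["cx"]],[0,f,p["cy"]],[0,0,1.]])
def unproj(p,uv,z=None):
    """pixels (N,2) -> world using range_z (median 3x3) or given depth"""
    uv=np.atleast_2d(np.asarray(uv,float))
    n=cv2.undistortPoints(uv[:,None],K(p),np.array(p["dist_coeffs"],float))[:,0]
    if z is None: z=p["range_z"][uv[:,1].round().astype(int),uv[:,0].round().astype(int)]
    c=np.c_[n[:,0]*z,-n[:,1]*z,-np.ones(len(n))*z,np.ones(len(n))]
    return (np.linalg.inv(p["world_to_cam"])@c.T).T[:,:3]
def proj(p,X):
    X=np.atleast_2d(X);c=(p["world_to_cam"]@np.c_[X,np.ones(len(X))].T).T[:,:3]*[1,-1,-1]
    return cv2.projectPoints(c[:,None],np.zeros(3),np.zeros(3),K(p),np.array(p["dist_coeffs"],float))[0][:,0]
def save(p,n): cv2.imwrite("pics/"+n,cv2.cvtColor(p["color"],cv2.COLOR_RGB2BGR))
E
python3 - <<'E'
from h import *
for c in ["scene","top"]:
    p=bot.camera(c); save(p,c+"0.png"); print(c,p["fov_y"],p["dist_coeffs"],np.linalg.inv(p["world_to_cam"])[:3,3].round(3))
    for t in ["plate_mid","plate_foot","rack","holder","nose_mid","tape_roll","spool","measure"]:
        for r in bot.pinpoint(p,t):
            if r["conf"]>.2: print(t,round(r["conf"],2),np.round(r["pixel"]),unproj(p,r["pixel"]).round(3))
    for t in ["plate_mid","rack","holder"]:
        for r in bot.search_frame(p,t): print("box",t,round(r["conf"],2),np.round(r["box"]))
E
```

```text
scene 53.002516272227304 [0.01558705 0.         0.         0.         0.        ] [1.072 0.482 0.763]
plate_mid 0.93 [175. 201.] [[ 0.687 -0.462  0.008]]
plate_mid 0.72 [457. 243.] [[0.274 0.237 0.003]]
plate_mid 0.63 [271. 196.] [[ 0.529 -0.203  0.072]]
plate_mid 0.57 [325. 177.] [[ 0.297 -0.213  0.011]]
plate_foot 0.9 [441. 228.] [[0.257 0.179 0.008]]
plate_foot 0.78 [314. 165.] [[ 0.273 -0.28   0.012]]
plate_foot 0.76 [262. 213.] [[ 0.55  -0.225  0.01 ]]
plate_foot 0.6 [195. 204.] [[ 0.65  -0.415  0.001]]
plate_foot 0.56 [260. 304.] [[ 0.751 -0.    -0.005]]
rack 0.83 [276. 218.] [[ 0.563 -0.149  0.048]]
holder 0.84 [386. 283.] [[0.527 0.189 0.026]]
holder 0.46 [265. 210.] [[ 0.555 -0.204  0.037]]
nose_mid 0.58 [392. 251.] [[0.413 0.128 0.002]]
tape_roll 0.7 [259. 302.] [[ 0.752 -0.004 -0.   ]]
spool 0.59 [304. 272.] [[0.624 0.015 0.011]]
measure 0.79 [344. 231.] [[0.468 0.013 0.038]]
box plate_mid 0.94 [287. 153. 361. 195.]
box plate_mid 0.89 [419. 217. 490. 260.]
box plate_mid 0.79 [146. 183. 210. 222.]
box plate_mid 0.67 [252. 170. 297. 230.]
box plate_mid 0.66 [338. 231. 434. 3
[... 654 characters left out ...]
t 0.57 [222. 303.] [[0.258 0.173 0.003]]
rack 0.96 [363. 197.] [[ 0.513 -0.181  0.11 ]]
holder 0.61 [221. 205.] [[0.508 0.179 0.02 ]]
nose_mid 0.82 [209. 197.] [[0.529 0.211 0.012]]
nose_mid 0.63 [290. 233.] [[ 0.432 -0.002  0.06 ]]
tape_roll 0.88 [295. 113.] [[ 0.763 -0.012 -0.001]]
spool 0.72 [287. 166.] [[0.602 0.006 0.051]]
spool 0.64 [370. 194.] [[ 0.524 -0.2    0.085]]
measure 0.75 [290. 231.] [[ 0.435 -0.002  0.06 ]]
box plate_mid 0.9 [335. 178. 404. 214.]
box plate_mid 0.87 [171. 265. 232. 337.]
box plate_mid 0.86 [347. 247. 416. 344.]
box plate_mid 0.69 [437. 107. 488. 178.]
box rack 0.71 [321. 168. 405. 229.]
box rack 0.68 [334. 176. 401. 211.]
box holder 0.82 [173. 173. 263. 236.]
```

View pics/scene0.png

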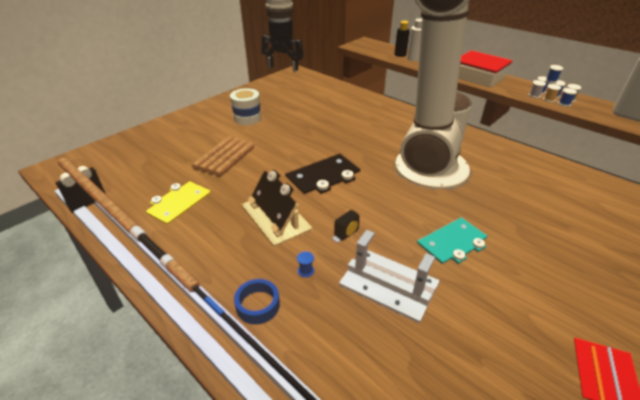

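View pics/top0.png

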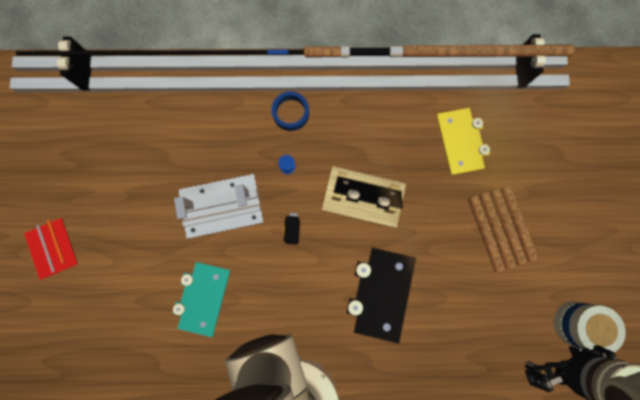

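Candidates: plate in the rack (top 368,194), black plate lying flat (380,295), yellow (462,140), turquoise (203,300). Of the two black ones, the rack one looks smaller, and it is also the one in the rack. I'll confirm in an enlarged crop after moving the wrist camera closer.

Run:
```python
from h import *
o=bot.get_obs(); print(o["ee_pos"],o["tcp_rot"],bot.hold_point_z)
p=bot.camera("wrist"); T=np.linalg.inv(p["world_to_cam"]); print(p["fov_y"],p["dist_coeffs"],T.round(3))
p=bot.camera("top")
im=cv2.cvtColor(p["color"],cv2.COLOR_RGB2BGR)[160:350,310:430]
cv2.imwrite("pics/crop.png",cv2.resize(im,None,fx=3,fy=3,interpolation=cv2.INTER_CUBIC))
```

```text
[ 0.16975749 -0.52315232  0.23128633] [ 1.79998882e+02 -1.55794599e-04  1.79798973e+01] 0.0187
61.89082917909491 [-0.05817374  0.          0.          0.          0.        ] [[ 0.308  0.91   0.276  0.241]
 [-0.951  0.295  0.089 -0.5  ]
 [-0.    -0.29   0.957  0.374]
 [ 0.     0.     0.     1.   ]]
```

View pics/crop.png

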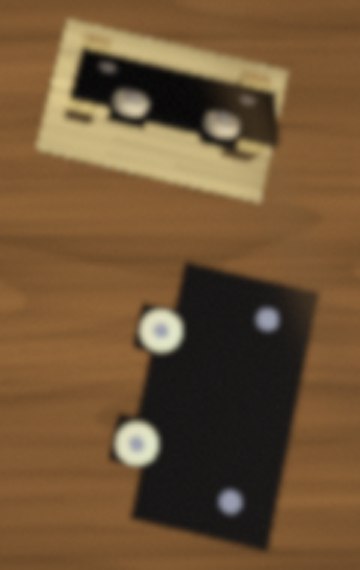

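The rack plate at (368,194) is black and clearly shorter than the flat black one (about 67 px long against 80 px, though it stands closer to the camera). It is therefore the smaller one, the one meant. Now to take the wrist camera above it.

Emit:
play_rows(
  targets=[
    {"grip":0,"linear":[3,3,0.2],"delta_rot":[0,0,0.1]},
    {"grip":0,"linear":[6.5,6,0.4],"delta_rot":[0,0,0.2]},
    {"grip":0,"linear":[10,9.3,0.6],"delta_rot":[0,0,0.32]},
    {"grip":0,"linear":[13.5,12.6,0.8],"delta_rot":[0,0,0.44]},
    {"grip":0,"linear":[17,16,1],"delta_rot":[0,0,0.56]},
    {"grip":0,"linear":[20.5,19.2,1.2],"delta_rot":[0,0,0.68]},
    {"grip":0,"linear":[24,22.5,1.4],"delta_rot":[0,0,0.8]},
    {"grip":0,"linear":[27.5,25.8,1.6],"delta_rot":[0,0,0.92]},
    {"grip":0,"linear":[30.5,28.5,1.8],"delta_rot":[0,0,1.03]},
    {"grip":0,"linear":[33,31,2],"delta_rot":[0,0,1.05]},
  ],
)

```text
time: 2.3
ee_pos: [0.5012, -0.2114, 0.2513]
tcp_rot: [180.0, -0.0, 78.4]
wrist_force: [-0.2, -1.3, -0.6]
opening: 0.0855
grasp_force: 0.0
```

Emit:
play_rows(
  targets=[
    {"grip":0,"linear":[0,0,0],"delta_rot":[0,0,0]},
    {"grip":0,"linear":[0,0,0],"delta_rot":[0,0,0]},
  ],
)

```text
time: 2.5
ee_pos: [0.5, -0.2126, 0.251]
tcp_rot: [-180.0, 0.0, 78.2]
wrist_force: [-0.1, -0.4, 0.6]
opening: 0.0852
grasp_force: 0.0
```

```bash
cat >> h.py <<'E'
def cloud(p,mask):
    v,u=np.nonzero(mask&(p["range_z"]>0)); return unproj(p,np.c_[u,v].astype(float))
def plane(P,it=300,tol=.002):
    r=np.random.default_rng(0);best=None
    for _ in range(it):
        a,b,c=P[r.choice(len(P),3,False)];n=np.cross(b-a,c-a);l=np.linalg.norm(n)
        if l<1e-7: continue
        i=abs((P-a)@(n/l))<tol
        if best is None or i.sum()>best.sum(): best=i
    Q=P[best];c=Q.mean(0);n=np.linalg.svd(Q-c,full_matrices=False)[2][2]
    return c,n*np.sign(n[2]),best
E
python3 - <<'E'
from h import *
o=bot.get_obs(); print(o["time"],o["ee_pos"],o["tcp_rot"],o["q"])
p=bot.camera("wrist"); save(p,"w1.png"); np.savez("w1.npz",**{k:np.array(v) for k,v in p.items()})
for t in ["plate_mid","plate_foot","rack"]:
    for r in bot.pinpoint(p,t): print(t,round(r["conf"],2),np.round(r["pixel"]),unproj(p,r["pixel"]).round(3))
tr=bot.trace(p,"plate_mid")
for r in tr: print(r["conf"],r["box"],r["pixels"].sum())
m=tr[0]["pixels"]; P=cloud(p,m); c,n,i=plane(P); print(len(P),i.sum(),c,n,np.degrees(np.arccos(n[2])), np.degrees(np.arctan2(n[1],n[0])))
E
```

```text
2.5 [ 0.50004966 -0.21257891  0.25103167] [-1.79964682e+02  4.95112028e-03  7.82272709e+01] [-2.30249401e+01  4.58382800e+00  1.18666155e+01  9.73164601e+01
 -1.17473999e-02  7.87477940e+01]
plate_mid 0.87 [340. 158.] [[ 0.522 -0.195  0.088]]
plate_mid 0.81 [148. 203.] [[ 0.283 -0.215  0.009]]
plate_mid 0.75 [481. 316.] [[ 0.55  -0.211  0.309]]
plate_foot 0.81 [369. 149.] [[ 0.556 -0.2    0.039]]
plate_foot 0.8 [155. 259.] [[ 0.265 -0.289  0.01 ]]
plate_foot 0.75 [476. 280.] [[ 0.672 -0.409  0.004]]
0.75 [411.3, 261.5, 550.6, 343.9] 3416
0.72 [299.9, 54.8, 378.8, 247.0] 10911
0.62 [58.2, 149.8, 241.7, 266.3] 17217
3395 3147 [ 0.71430741 -0.43867854  0.00822389] [-2.05143932e-03 -4.34499332e-04  9.99997801e-01] 0.1201463860158769 -168.04136047065106
```

View pics/w1.png

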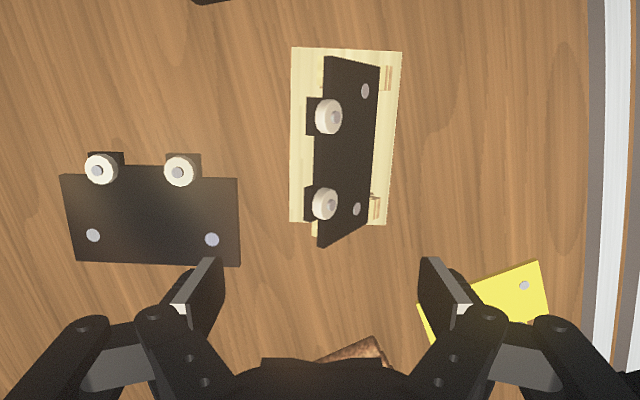

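Run:
```python
from h import *
d=np.load("w1.npz"); p={k:d[k] for k in d.files}; p["fov_y"]=float(p["fov_y"])
g=p["color"].max(2); M=np.zeros((400,640),bool); M[50:255,298:385]=1
dark=M&(g<75)
P=cloud(p,dark); c,n,i=plane(P); print(len(P),i.sum(),c,n,"lean",np.degrees(np.arccos(n[2])))
yaw=np.arctan2(n[1],n[0])+np.pi; print("normal az+180",np.degrees(yaw))
# axes: normal n leans to -x? 
z=np.array([0,0,1.]); up=z-n*(n@z); up/=np.linalg.norm(up); yy=np.cross(up,n)
print("up",up,"yy",yy)
# all points within 6mm of plane (include screws)
A=cloud(p,M); k=abs((A-c)@n)<.003; Q=P[i]-c
a=Q@yy; b=Q@up
print("y range",np.percentile(a,[0,1,99,100]),"u range",np.percentile(b,[0,.5,99.5,100]))
for lo in np.arange(-.09,.09,.01):
    s=(a>lo)&(a<lo+.01)
    if s.sum()>5: print(round(lo,3),s.sum(),np.percentile(b[s],[1,99]).round(4))
for lo in np.arange(-.06,.06,.01):
    s=(b>lo)&(b<lo+.01)
    if s.sum()>5: print("u",round(lo,3),s.sum(),np.percentile(a[s],[1,99]).round(4))
```

```text
4731 4559 [ 0.53177878 -0.20844583  0.06988624] [ 0.79320836 -0.199964    0.5751825 ] lean 54.88758644308982
normal az+180 165.85082924980168
up [-0.55773295  0.14060178  0.81802512] yy [0.24444726 0.96966259 0.        ]
y range [-0.07273016 -0.07095679  0.0958887   0.09671501] u range [-0.04642277 -0.04456319  0.0653549   0.06805356]
-0.08 82 [-0.0432  0.0441]
-0.07 320 [-0.0435  0.042 ]
-0.06 325 [-0.0432  0.044 ]
-0.05 273 [-0.0434  0.0445]
-0.04 299 [-0.0443  0.0654]
-0.03 299 [-0.0441  0.0664]
-0.02 375 [-0.0435  0.0645]
-0.01 400 [-0.0435  0.0556]
-0.0 376 [-0.0437  0.05  ]
0.01 349 [-0.0435  0.0504]
0.02 298 [-0.0441  0.0459]
0.03 282 [-0.0437  0.0625]
0.04 206 [-0.0444  0.0655]
0.05 177 [-0.0441  0.0652]
0.06 172 [-0.0444  0.0659]
0.07 99 [-0.0439  0.0356]
0.08 104 [-0.0448  0.0274]
u -0.05 282 [-0.0703  0.0927]
u -0.04 473 [-0.0704  0.0954]
u -0.03 488 [-0.0701  0.0957]
u -0.02 485 [-0.0709  0.0958]
u -0.01 575 [-0.0706  0.0959]
u 0.0 573 [-0.0703  0.0956]
u 0.01 565 [-0.0707  0.0956]
u 0.02 465 [-0.0713  0.096 ]
u 0.03 320 [-0.0713  0.0963]
u 0.04 187 [-0.0715  0.0959]
u 0.05 63 [-0.0392  0.0638]
```

Emit:
play_rows(
  targets=[
    {"grip":90,"linear":[0,4,0.5],"delta_rot":[0,0,0.04]},
    {"grip":90,"linear":[0,8,1],"delta_rot":[0,0,0.08]},
    {"grip":90,"linear":[0,12.5,1.5],"delta_rot":[0,0,0.12]},
    {"grip":90,"linear":[0,17,2],"delta_rot":[0,0,0.17]},
    {"grip":90,"linear":[0,21.5,2],"delta_rot":[0,0,0.22]},
    {"grip":90,"linear":[0,26,2],"delta_rot":[0,0,0.27]},
    {"grip":90,"linear":[0,30.5,2],"delta_rot":[0,0,0.32]},
    {"grip":90,"linear":[0,35,2],"delta_rot":[0,0,0.36]},
    {"grip":90,"linear":[0,38,2],"delta_rot":[0,0,0.4]},
    {"grip":90,"linear":[0,39,2],"delta_rot":[0,0,0.4]},
  ],
)

```text
time: 3.75
ee_pos: [0.4995, 0.1787, 0.2711]
tcp_rot: [-180.0, -0.0, 101.2]
wrist_force: [1.2, 0.5, -0.4]
opening: 0.0551
grasp_force: 0.0
```

Emit:
play_rows(
  targets=[
    {"grip":90,"linear":[0,0,0],"delta_rot":[0,0,0]},
    {"grip":90,"linear":[0,0,0],"delta_rot":[0,0,0]},
  ],
)

```text
time: 3.95
ee_pos: [0.4998, 0.1757, 0.2714]
tcp_rot: [-180.0, 0.0, 101.0]
wrist_force: [1.3, -0.5, 0.0]
opening: 0.0555
grasp_force: 0.0
```

Run:
```python
from h import *
o=bot.get_obs(); print(o["time"],o["ee_pos"],o["tcp_rot"])
p=bot.camera("wrist"); save(p,"w2.png"); np.savez("w2.npz",**{k:np.array(v) for k,v in p.items()})
for t in ["holder","nose_mid"]:
    for r in bot.pinpoint(p,t): print(t,round(r["conf"],2),np.round(r["pixel"]),unproj(p,r["pixel"]).round(3))
tr=bot.trace(p,"holder")
for r in tr: print(r["conf"],r["box"],r["pixels"].sum())
np.save("hm.npy",tr[0]["pixels"])
```

```text
3.95 [0.49983086 0.17569139 0.27137982] [-1.79996334e+02  2.10800641e-02  1.00972902e+02]
holder 0.88 [327. 154.] [[0.506 0.187 0.012]]
nose_mid 0.75 [329. 177.] [[0.512 0.164 0.036]]
0.68 [270.1, 65.6, 386.4, 257.8] 18642
```

View pics/w2.png

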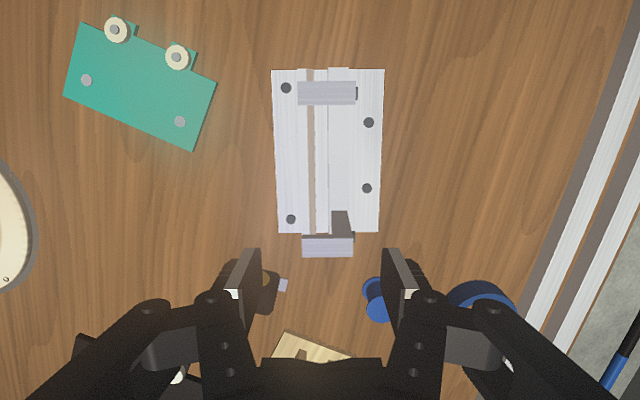

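Run:
```python
from h import *
d=np.load("w2.npz"); p={k:d[k] for k in d.files}; p["fov_y"]=float(p["fov_y"])
M=np.zeros((400,640),bool); M[60:262,262:392]=1
A=cloud(p,M)
print("table z",np.median(A[A[:,2]<.006,2]))
nose=A[(A[:,2]>.108)&(A[:,2]<.125)]; print("nose n",len(nose),np.median(nose[:,2]))
s=(nose[:,1]>.18); a,b=nose[s],nose[~s]
for q in (a,b): print(len(q),cv2.minAreaRect(q[:,:2].astype(np.float32)*1000))
# base outline z 6..40mm
B=A[(A[:,2]>.007)&(A[:,2]<.04)]
print("base",len(B),cv2.minAreaRect(B[:,:2].astype(np.float32)*1000))
yawm=np.arctan2(*( -(a.mean(0)-b.mean(0))[:2]*[1,-1])); print("yaw from noses",np.degrees(yawm),(a.mean(0)+b.mean(0))/2)
for yaw in [np.radians(12)]:
    ex=np.array([np.cos(yaw),np.sin(yaw)]);ey=np.array([-ex[1],ex[0]])
    for q,nm in ((a,"n+"),(b,"n-"),(B,"base")): print(nm,np.percentile(q[:,:2]@ex,[.5,2,98,99.5]).round(4),np.percentile(q[:,:2]@ey,[.5,2,98,99.5]).round(4))
    x=B[:,:2]@ex; y=B[:,:2]@ey; ym=np.median(y)
    s=abs(y-ym)<.045
    for lo in np.arange(x.min(),x.max(),.004):
        k=s&(x>=lo)&(x<lo+.004)
        if k.sum()>3: print(round(lo,4),k.sum(),np.percentile(B[k,2],[10,50,90]).round(4))
```

```text
table z 0.0003014372610492533
nose n 2537 0.11722829396561768
1380 ((489.82745361328125, 254.70315551757812), (49.7475471496582, 19.00289535522461), 10.983453750610352)
1157 ((518.1389770507812, 113.2923583984375), (50.06783676147461, 20.953142166137695), 11.984786987304688)
base 15678 ((507.18310546875, 184.38449096679688), (130.26181030273438, 200.51962280273438), 11.235590934753418)
yaw from noses 11.1596673033232 [0.50391841 0.18477362 0.11693036]
n+ [0.5078 0.5086 0.5559 0.5567] [0.1375 0.1378 0.1566 0.1569]
n- [0.5056 0.5064 0.5544 0.5553] [-0.0071 -0.0066  0.0132  0.0135]
base [0.4706 0.4724 0.5969 0.5988] [-0.0228 -0.0184  0.1722  0.1744]
0.4686 141 [0.0111 0.012  0.0131]
0.4726 239 [0.0112 0.0123 0.0132]
0.4766 245 [0.0112 0.0122 0.0132]
0.4806 243 [0.0113 0.0123 0.0132]
0.4846 244 [0.0112 0.0122 0.0133]
0.4886 241 [0.0113 0.0122 0.0132]
0.4926 244 [0.0112 0.0122 0.013 ]
0.4966 208 [0.0114 0.0126 0.0235]
0.5006 250 [0.0234 0.0242 0.0252]
0.5046 251 [0.0233 0.0243 0.0252]
0.5086 265 [0.022  0.0236 0.0249]
0.5126 261 [0.018  0.02   0.0218]
0.5166 254 [0.0115 0.0132 0.0175]
0.5206 241 [0.0113 0.0123 0.0134]
0.5246 254 [0.0114 0.0123 0.0133]
0.5286 237 [0.0114 0.0123 0.0133]
0.5326 286 [0.012  0.0337 0.0352]
0.5366 285 [0.0331 0.0343 0.0353]
0.5406 239 [0.0332 0.0343 0.0353]
0.5446 312 [0.0333 0.0342 0.0352]
0.5486 232 [0.0334 0.0343 0.0354]
0.5526 259 [0.0335 0.0343 0.0353]
0.5566 191 [0.0114 0.0122 0.0134]
0.5606 224 [0.0115 0.0123 0.0134]
0.5646 241 [0.0114 0.0124 0.0135]
0.5686 251 [0.0113 0.0123 0.0132]
0.5726 245 [0.0114 0.0124 0.0136]
0.5766 256 [0.0116 0.0126 0.0156]
0.5806 250 [0.0114 0.0126 0.0163]
0.5846 239 [0.0114 0.0124 0.0151]
0.5886 244 [0.0114 0.0123 0.0133]
0.5926 242 [0.0113 0.0125 0.0133]
0.5966 155 [0.0111 0.0121 0.0132]
```

```bash
cat >> h.py <<'E'
from scipy.spatial.transform import Rotation as Ro
def go(pos,R):
    """print delta from present measured pose: cm and rotvec"""
    o=bot.get_obs(); R0=Ro.from_euler("xyz",o["tcp_rot"],degrees=True)
    print("lin cm",((np.array(pos)-o["ee_pos"])*100).round(2),"rot",(Ro.from_matrix(R)*R0.inv()).as_rotvec().round(4))
E
cat > k.py <<'E'
from h import *
n=np.array([.79321,-.19996,.57518]);n/=np.linalg.norm(n);up=np.array([-.55773,.1406,.81803]);up/=np.linalg.norm(up);yy=np.cross(up,n)
foot=np.array([.5570,-.2019,.0304]); Rg=np.c_[yy,n,-up]
H=np.array([.5072,.1844,0]);hy=np.radians(11.2)
hx=np.array([np.cos(hy),np.sin(hy),0]);hY=np.array([-hx[1],hx[0],0])
E
python3 -c "
from k import *
go(foot+up*.1513,Rg); print((-up*9).round(2), up*10)"
```

```text
lin cm [ -2.73 -35.63 -11.73] rot [-0.0172 -0.617  -0.4241]
[ 5.02 -1.27 -7.36] [-5.5772883   1.40599705  8.18028285]
```

Emit:
play_rows(
  targets=[
    {"grip":90,"linear":[0,-4,0],"delta_rot":[-0.0017,-0.06,-0.041]},
    {"grip":90,"linear":[0,-8,0],"delta_rot":[-0.0034,-0.12,-0.083]},
    {"grip":90,"linear":[-0.5,-12.5,0],"delta_rot":[-0.005,-0.18,-0.124]},
    {"grip":90,"linear":[-0.8,-17,0],"delta_rot":[-0.007,-0.26,-0.179]},
    {"grip":90,"linear":[-1.2,-21.5,-1.5],"delta_rot":[-0.0095,-0.34,-0.234]},
    {"grip":90,"linear":[-1.6,-25.5,-3.5],"delta_rot":[-0.0117,-0.42,-0.289]},
    {"grip":90,"linear":[-2,-29.5,-5.5],"delta_rot":[-0.014,-0.5,-0.344]},
    {"grip":90,"linear":[-2.4,-33,-8],"delta_rot":[-0.016,-0.57,-0.392]},
    {"grip":90,"linear":[-2.7,-35,-10],"delta_rot":[-0.0172,-0.617,-0.4241]},
    {"grip":90,"linear":[-2.73,-35.63,-11.7],"delta_rot":[-0.0172,-0.617,-0.4241]},
  ],
)

```text
time: 5.15
ee_pos: [0.4704, -0.1817, 0.1524]
tcp_rot: [144.9, 0.1, 75.6]
wrist_force: [-0.1, 0.7, -0.2]
opening: 0.0556
grasp_force: 0.0
```

Emit:
play_rows(
  targets=[
    {"grip":90,"linear":[0,0,0],"delta_rot":[0,0,0]},
    {"grip":90,"linear":[0,0,0],"delta_rot":[0,0,0]},
  ],
)

```text
time: 5.35
ee_pos: [0.4723, -0.1799, 0.1551]
tcp_rot: [144.9, 0.1, 75.9]
wrist_force: [-0.4, -0.5, 1.2]
opening: 0.0552
grasp_force: 0.0
```

```bash
python3 -c "
from k import *
o=bot.get_obs();print(o['time'],o['ee_pos'],o['tcp_rot'],o['q'])
go(foot+up*.1513,Rg); go(foot+up*.0613,Rg)
p=bot.camera('wrist'); save(p,'w3.png')"
```

```text
5.35 [ 0.47234358 -0.17985506  0.15510641] [1.44880766e+02 7.05089022e-02 7.58816710e+01] [-24.00678623 -38.04817296 -40.26581224  53.05742892   5.61258767
  81.84533918]
lin cm [ 0.03 -0.08 -0.09] rot [ 0.0012 -0.0002 -0.0005]
lin cm [ 5.05 -1.34 -7.46] rot [ 0.0012 -0.0002 -0.0005]
```

View pics/w3.png

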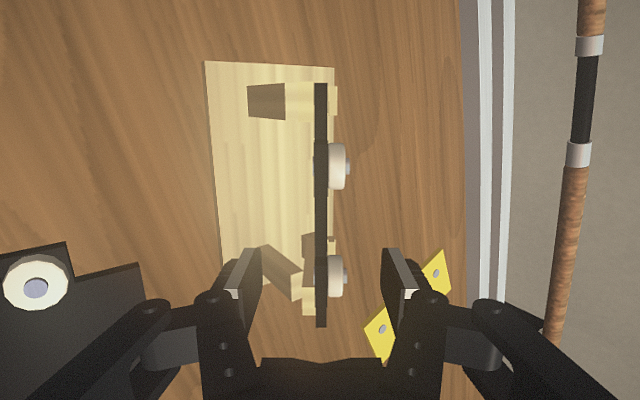

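The plate is edge-on at column 321, midway between the pads (253 and 388). Now to go down and grip.

Emit:
play_rows(
  targets=[
    {"grip":90,"linear":[1.2,-0.3,-1.7]},
    {"grip":90,"linear":[2.4,-0.6,-3.5]},
    {"grip":90,"linear":[3.6,-1,-5.3]},
    {"grip":90,"linear":[4.6,-1.2,-6.8]},
    {"grip":90,"linear":[5.05,-1.34,-7.46]},
    {"grip":90,"linear":[5.05,-1.34,-7.46]},
    {"grip":255,"linear":[5.05,-1.34,-7.46]},
    {"grip":255,"linear":[5.05,-1.34,-7.46]},
    {"grip":255,"linear":[5.05,-1.34,-7.46]},
    {"grip":255,"linear":[5.05,-1.34,-7.46]},
  ],
  force=60,
)

```text
validation failed for argument at $.ta...
```

Emit:
play_rows(
  targets=[
    {"grip":255,"linear":[0,0,0]},
    {"grip":255,"linear":[0,0,0]},
    {"grip":255,"linear":[0,0,0]},
  ],
)

```text
validation failed for argument at $.ta...
```

```bash
python3 -c "
from k import *
o=bot.get_obs();print(o['ee_pos'],o['tcp_rot'],o['wrist_force'],o['opening'],o['grasp_force'])
d=o['ee_pos']-foot; print('tcp in plate n,y,up',d@n,d@yy,d@up)"
```

```text
[ 0.47284831 -0.17959331  0.15580711] [1.44831541e+02 7.50185522e-02 7.59315808e+01] [0.20399081 0.60338081 0.01008817] 0.055122537604786706 0.0
tcp in plate n,y,up 0.0009212502331260454 0.001059457450865289 0.15265669968111248
```

Emit:
play_rows(
  targets=[
    {"grip":90,"linear":[1.2,-0.3,-1.7],"delta_rot":[0,0,0]},
    {"grip":90,"linear":[2.4,-0.6,-3.5],"delta_rot":[0,0,0]},
    {"grip":90,"linear":[3.6,-1,-5.3],"delta_rot":[0,0,0]},
    {"grip":90,"linear":[4.6,-1.3,-6.8],"delta_rot":[0,0,0]},
    {"grip":90,"linear":[5.0,-1.37,-7.5],"delta_rot":[0,0,0]},
    {"grip":90,"linear":[5.0,-1.37,-7.5],"delta_rot":[0,0,0]},
    {"grip":255,"linear":[5.0,-1.37,-7.5],"delta_rot":[0,0,0]},
    {"grip":255,"linear":[5.0,-1.37,-7.5],"delta_rot":[0,0,0]},
    {"grip":255,"linear":[5.0,-1.37,-7.5],"delta_rot":[0,0,0]},
    {"grip":255,"linear":[5.0,-1.37,-7.5],"delta_rot":[0,0,0]},
  ],
  force=60,
)

```text
time: 6.4
ee_pos: [0.5227, -0.1933, 0.0805]
tcp_rot: [144.8, 0.1, 75.9]
wrist_force: [-4.7, 1.7, 6.9]
opening: 0.0076
grasp_force: 59.3
```

Emit:
play_rows(
  targets=[
    {"grip":255,"linear":[0,0,0],"delta_rot":[0,0,0]},
    {"grip":255,"linear":[0,0,0],"delta_rot":[0,0,0]},
    {"grip":255,"linear":[0,0,0],"delta_rot":[0,0,0]},
  ],
)

```text
time: 6.7
ee_pos: [0.5228, -0.1933, 0.0805]
tcp_rot: [144.8, 0.1, 75.9]
wrist_force: [-6.4, 2.3, 6.0]
opening: 0.0075
grasp_force: 59.3
```

```bash
python3 -c "
from k import *
o=bot.get_obs();print(o['ee_pos'],o['tcp_rot'],o['wrist_force'],o['opening'],o['grasp_force'])
d=o['ee_pos']-foot; print('tcp in plate n,y,up',d@n,d@yy,d@up)"
```

```text
[ 0.52275061 -0.19327305  0.08054615] [1.44816977e+02 6.79183277e-02 7.59454529e+01] [-6.43929461  2.2557193   5.99753199] 0.007497644198685242 59.27660197019577
tcp in plate n,y,up -4.894020201908172e-05 -6.879239927445656e-06 0.061335785947685954
```

```bash
cat >> k.py <<'E'
L=.0613
def hold(th,x,z,slide=0,lift=0,y=0):
    """TCP pose for plate lean th deg, foot at holder x,z"""
    t=np.radians(th);u=-np.sin(t)*hx+np.array([0,0,np.cos(t)]);nn=np.cos(t)*hx+np.array([0,0,np.sin(t)])
    return H+hx*x+hY*y+np.array([0,0,z+lift])+u*(slide+L), np.c_[hY,nn,-u]
E
python3 -c "
from k import *
go(foot+up*.1613,Rg);go(foot+up*.1613+[0,0,.05],Rg)
go(*hold(30,-.008,.014,.1,.05))
print(hold(30,-.008,.014,.1,.05))"
```

```text
lin cm [-5.57  1.41  8.18] rot [ 0.0014  0.0009 -0.0016]
lin cm [-5.57  1.41 13.18] rot [ 0.0014  0.0009 -0.0016]
lin cm [-10.25  36.05  12.31] rot [0.0035 0.0911 0.4404]
(array([0.42023833, 0.16718112, 0.2036899 ]), array([[-0.19423435,  0.84953208,  0.49047758],
       [ 0.98095516,  0.16821188,  0.09711718],
       [ 0.        ,  0.5       , -0.8660254 ]]))
```

Emit:
play_rows(
  targets=[
    {"grip":255,"linear":[-0.56,0.14,0.82],"delta_rot":[0,0,0]},
    {"grip":255,"linear":[-1.4,0.35,2.05],"delta_rot":[0,0,0]},
    {"grip":255,"linear":[-2.5,0.63,3.68],"delta_rot":[0,0,0]},
    {"grip":255,"linear":[-3.6,0.91,5.3],"delta_rot":[0,0,0]},
    {"grip":255,"linear":[-4.7,1.2,6.9],"delta_rot":[0,0,0]},
    {"grip":255,"linear":[-5.4,1.4,8.2],"delta_rot":[0,0,0]},
    {"grip":255,"linear":[-5.4,1.4,10.5],"delta_rot":[0,0,0]},
    {"grip":255,"linear":[-5.4,1.4,12.5],"delta_rot":[0,0,0]},
    {"grip":255,"linear":[-5.4,1.4,13.2],"delta_rot":[0,0,0]},
    {"grip":255,"linear":[-5.4,1.4,13.2],"delta_rot":[0,0,0]},
  ],
)

```text
time: 7.7
ee_pos: [0.4686, -0.1793, 0.212]
tcp_rot: [144.9, 0.1, 75.9]
wrist_force: [-0.6, 0.1, -0.5]
opening: 0.0072
grasp_force: 61.3
```

```bash
python3 -c "
from k import *
o=bot.get_obs();print(o['ee_pos'],o['tcp_rot'],o['q'],o['wrist_force'],o['opening'])
go(*hold(30,-.008,.014,.1,.05))"
```

```text
[ 0.46859901 -0.17929103  0.21202332] [1.44850901e+02 7.36679218e-02 7.59333566e+01] [-24.20304409 -37.87488879 -33.89359564  59.24656908   5.7555751
  81.64172128] [-0.55112198  0.14950561 -0.54141818] 0.007228793394624744
lin cm [-4.84 34.65 -0.83] rot [0.0036 0.0905 0.4406]
```

Emit:
play_rows(
  targets=[
    {"grip":255,"linear":[-0.8,2,0],"delta_rot":[0,0.006,0.03]},
    {"grip":255,"linear":[-1.6,5.5,0],"delta_rot":[0.001,0.015,0.08]},
    {"grip":255,"linear":[-2.4,10,0],"delta_rot":[0.001,0.03,0.15]},
    {"grip":255,"linear":[-3.2,14.5,0],"delta_rot":[0.002,0.045,0.22]},
    {"grip":255,"linear":[-4,19,0],"delta_rot":[0.002,0.06,0.29]},
    {"grip":255,"linear":[-4.5,23.5,0],"delta_rot":[0.003,0.075,0.36]},
    {"grip":255,"linear":[-4.84,28,0],"delta_rot":[0.0036,0.085,0.41]},
    {"grip":255,"linear":[-4.84,32,-0.4],"delta_rot":[0.0036,0.0905,0.4406]},
    {"grip":255,"linear":[-4.84,34.2,-0.8],"delta_rot":[0.0036,0.0905,0.4406]},
    {"grip":255,"linear":[-4.84,34.65,-0.83],"delta_rot":[0.0036,0.0905,0.4406]},
  ],
)

```text
time: 8.7
ee_pos: [0.419, 0.1694, 0.2003]
tcp_rot: [150.3, 0.0, 101.4]
wrist_force: [1.3, -0.8, -1.4]
opening: 0.0074
grasp_force: 61.2
```

Emit:
play_rows(
  targets=[
    {"grip":255,"linear":[0,0,0],"delta_rot":[0,0,0]},
    {"grip":255,"linear":[0,0,0],"delta_rot":[0,0,0]},
    {"grip":255,"linear":[0,0,0],"delta_rot":[0,0,0]},
  ],
)

```text
time: 9.0
ee_pos: [0.4202, 0.1664, 0.2029]
tcp_rot: [150.1, -0.0, 101.1]
wrist_force: [-0.6, -0.3, -0.4]
opening: 0.0071
grasp_force: 61.2
```

```bash
python3 -c "
from k import *
o=bot.get_obs();print(o['time'],o['ee_pos'],o['tcp_rot'],o['q'],o['opening'])
go(*hold(30,-.008,.014,.1,.05)); go(*hold(30,-.008,.014,.03,0.0))
p=bot.camera('scene'); cv2.imwrite('pics/s4.png',cv2.resize(cv2.cvtColor(p['color'][120:330,300:520],cv2.COLOR_RGB2BGR),None,fx=2.7,fy=2.7,interpolation=cv2.INTER_CUBIC))
p=bot.camera('wrist')
save(p,'w4.png')
# plate cloud in tool frame
R=Ro.from_euler('xyz',o['tcp_rot'],degrees=True).as_matrix()
A=cloud(p,np.ones((400,640),bool)); col=p['color'][p['range_z']>0]
T=(A-o['ee_pos'])@R
k=(abs(T[:,1])<.012)&(T[:,2]>-.05)&(T[:,2]<.07)&(abs(T[:,0])<.1)
np.savez('t4.npz',T=T[k]); print(k.sum(),T[k].min(0),T[k].max(0))
for lo in np.arange(-.09,.09,.01):
    s=k&(T[:,0]>lo)&(T[:,0]<lo+.01)
    if s.sum()>5: print(round(lo,3),s.sum(),np.percentile(T[s,2],[1,50,99]).round(4),np.percentile(T[s,1],[10,50,90]).round(4))
"
```

```text
9.0 [0.42019711 0.16636969 0.20292332] [ 1.50056148e+02 -1.04925105e-02  1.01118195e+02] [ 26.33334302 -39.75659693 -33.43074934  67.25614485  -7.51849574
 103.26604536] 0.007131801769815966
lin cm [0.   0.08 0.08] rot [ 0.     -0.001   0.0014]
lin cm [  3.44   0.76 -10.99] rot [ 0.     -0.001   0.0014]
9151 [-0.02692457 -0.01199821 -0.0499998 ] [ 0.08418405  0.01199592 -0.0027027 ]
-0.03 188 [-0.0398 -0.038  -0.0288] [-0.0017  0.0024  0.0064]
-0.02 463 [-0.0479 -0.0385 -0.0372] [-0.0027  0.0007  0.004 ]
-0.01 883 [-0.0494 -0.0388 -0.0367] [-0.0049  0.0007  0.0063]
-0.0 1082 [-0.0486 -0.0382 -0.0095] [-0.0103 -0.      0.0061]
0.01 1765 [-0.0498 -0.0379 -0.0052] [-0.0093 -0.0029  0.0099]
0.02 323 [-0.05   -0.048  -0.0416] [-0.0008  0.0067  0.0109]
0.03 535 [-0.05   -0.0495 -0.0411] [-0.0032  0.0059  0.0107]
0.04 1112 [-0.05   -0.047  -0.0355] [0.0028 0.0079 0.0111]
0.05 1035 [-0.0498 -0.0292 -0.0274] [-0.0027  0.0007  0.0039]
0.06 721 [-0.0302 -0.0287 -0.0273] [-0.0026  0.0004  0.0038]
0.07 713 [-0.0303 -0.0286 -0.0272] [-0.0022  0.0008  0.0038]
0.08 331 [-0.0304 -0.0287 -0.0272] [-0.0024  0.0008  0.0037]
```

View pics/s4.png

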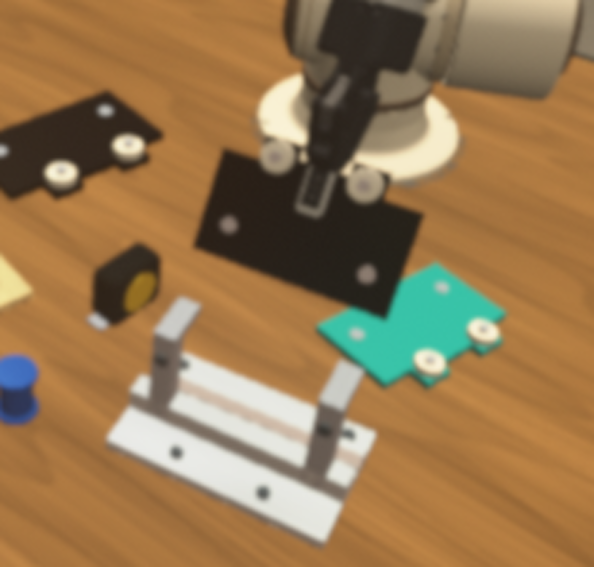

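The plate is held centred (shoulder 28.7 mm behind the TCP, as it must be), hanging over the front of the holder. Down into the slot.

Emit:
play_rows(
  targets=[
    {"grip":255,"linear":[0.3,0.07,-1],"delta_rot":[0,0,0]},
    {"grip":255,"linear":[0.8,0.2,-2.6],"delta_rot":[0,0,0]},
    {"grip":255,"linear":[1.4,0.32,-4.4],"delta_rot":[0,0,0]},
    {"grip":255,"linear":[2,0.45,-6.3],"delta_rot":[0,0,0]},
    {"grip":255,"linear":[2.5,0.58,-8.1],"delta_rot":[0,0,0]},
    {"grip":255,"linear":[3,0.68,-9.6],"delta_rot":[0,0,0]},
    {"grip":255,"linear":[3.3,0.74,-10.6],"delta_rot":[0,0,0]},
    {"grip":255,"linear":[3.44,0.76,-10.99],"delta_rot":[0,0,0]},
    {"grip":255,"linear":[3.44,0.76,-10.99],"delta_rot":[0,0,0]},
    {"grip":255,"linear":[3.44,0.76,-10.99],"delta_rot":[0,0,0]},
  ],
)

```text
time: 10.1
ee_pos: [0.4547, 0.175, 0.0938]
tcp_rot: [150.0, -0.0, 101.2]
wrist_force: [-0.4, 0.9, -2.3]
opening: 0.0074
grasp_force: 61.3
```

```bash
python3 -c "
from k import *
o=bot.get_obs();print(o['time'],o['wrist_force'],o['opening'])
go(*hold(30,-.008,.014,.03));go(*hold(30,-.008,.014,.0)); go(*hold(30,-.008,.0125,.0))"
```

```text
10.1 [-0.36584707  0.88734114 -2.32170986] 0.0073739548270551035
lin cm [-0.02 -0.1  -0.08] rot [-0.0005 -0.0002 -0.    ]
lin cm [ 1.46  0.19 -2.68] rot [-0.0005 -0.0002 -0.    ]
lin cm [ 1.46  0.19 -2.83] rot [-0.0005 -0.0002 -0.    ]
```

Emit:
play_rows(
  targets=[
    {"grip":255,"linear":[0.3,0.05,-0.5],"delta_rot":[0,0,0]},
    {"grip":255,"linear":[0.6,0.08,-1.1],"delta_rot":[0,0,0]},
    {"grip":255,"linear":[0.9,0.12,-1.6],"delta_rot":[0,0,0]},
    {"grip":255,"linear":[1.15,0.15,-2.05],"delta_rot":[0,0,0]},
    {"grip":255,"linear":[1.35,0.18,-2.4],"delta_rot":[0,0,0]},
    {"grip":255,"linear":[1.46,0.19,-2.6],"delta_rot":[0,0,0]},
    {"grip":255,"linear":[1.46,0.19,-2.65],"delta_rot":[0,0,0]},
    {"grip":255,"linear":[1.46,0.19,-2.65],"delta_rot":[0,0,0]},
    {"grip":255,"linear":[1.46,0.19,-2.65],"delta_rot":[0,0,0]},
  ],
)

```text
time: 11.0
ee_pos: [0.4695, 0.177, 0.0672]
tcp_rot: [150.0, -0.0, 101.2]
wrist_force: [0.8, 0.5, 2.2]
opening: 0.0071
grasp_force: 61.6
```

```bash
cat >> k.py <<'E'
def where():
    o=bot.get_obs();R=Ro.from_euler("xyz",o["tcp_rot"],degrees=True).as_matrix()
    f=o["ee_pos"]+R[:,2]*L-H; print("t",o["time"],"foot in holder mm",(np.array([f@hx,f@hY,f[2]])*1000).round(1),"lean",np.degrees(np.arccos(-R[2,2])).round(1),"F",o["wrist_force"].round(1),o["opening"].round(4))
E
python3 -c "
from k import *
where()
for th,x,z in [(30,-.008,.014),(22,-.008,.0135),(15,-.007,.013),(8,-.006,.0125),(4,-.005,.012)]: print(th);go(*hold(th,x,z))
p=bot.camera('scene'); cv2.imwrite('pics/s5.png',cv2.resize(cv2.cvtColor(p['color'][170:330,330:500],cv2.COLOR_RGB2BGR),None,fx=3.4,fy=3.4,interpolation=cv2.INTER_CUBIC))"
```

```text
Traceback (most recent call last):
  File "k.py", line 13, in where
    f=o["ee_pos"]+R[:,2]*L-H; print("t",o["time"],"foot in holder mm",(np.array([f@hx,f@hY,f[2]])*1000).round(1),"lean",np.degrees(np.arccos(-R[2,2])).round(1),"F",o["wrist_force"].round(1),o["opening"].round(4))
                                                                                                                                                                                              ^^^^^^^^^^^^^^^^^^
AttributeError: 'float' object has no attribute 'round'
```

```bash
sed -i 's/o\["opening"\].round(4)/round(o["opening"],4)/' k.py
python3 -c "
from k import *
where()
for th,x,z in [(30,-.008,.014),(22,-.008,.0135),(15,-.007,.013),(8,-.006,.0125),(4,-.005,.012)]: print(th);go(*hold(th,x,z))
p=bot.camera('scene'); cv2.imwrite('pics/s5.png',cv2.resize(cv2.cvtColor(p['color'][170:330,330:500],cv2.COLOR_RGB2BGR),None,fx=3.4,fy=3.4,interpolation=cv2.INTER_CUBIC))"
```

```text
t 11.0 foot in holder mm [-7.7  0.1 14.2] lean 30.0 F [0.8 0.5 2.2] 0.0071
30
lin cm [-0.02 -0.01 -0.02] rot [-0.0004  0.0002 -0.0001]
22
lin cm [0.73 0.14 0.31] rot [-0.0276  0.1372 -0.    ]
15
lin cm [1.53 0.3  0.5 ] rot [-0.0513  0.2571 -0.    ]
8
lin cm [2.34 0.46 0.6 ] rot [-0.075   0.3769  0.    ]
4
lin cm [2.86 0.56 0.59] rot [-0.0886  0.4454  0.    ]
```

View pics/s5.png

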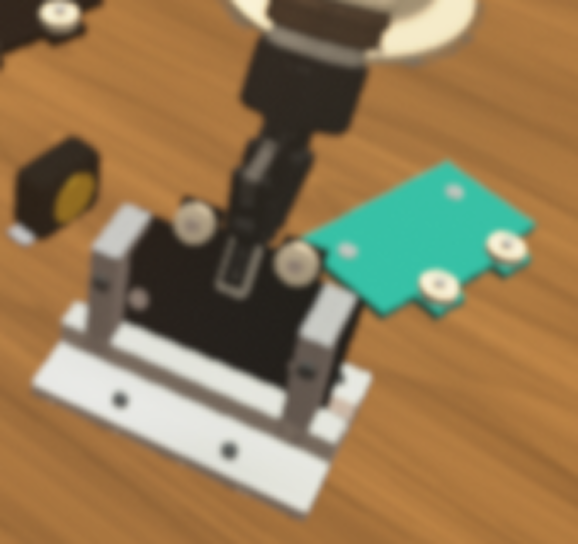

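```bash
python3 -c "
from k import *
for th in [26,22,18,14,10,6,3,0,-2,-3]: print(th);go(*hold(th,-.0078,.0126+.004*abs(np.sin(np.radians(th)))))"
```

```text
26
lin cm [0.37 0.07 0.22] rot [-0.014   0.0687 -0.    ]
22
lin cm [0.75 0.14 0.37] rot [-0.0275  0.1372 -0.    ]
18
lin cm [1.15 0.22 0.49] rot [-0.0411  0.2057 -0.    ]
14
lin cm [1.55 0.3  0.58] rot [-0.0547  0.2742  0.    ]
10
lin cm [1.96 0.38 0.64] rot [-0.0682  0.3427  0.    ]
6
lin cm [2.38 0.47 0.68] rot [-0.0818  0.4112  0.    ]
3
lin cm [2.69 0.53 0.68] rot [-0.0919  0.4625  0.    ]
0
lin cm [3.   0.59 0.67] rot [-0.1021  0.5139  0.    ]
-2
lin cm [3.21 0.63 0.68] rot [-1.089e-01  5.481e-01  1.000e-04]
-3
lin cm [3.32 0.65 0.68] rot [-1.123e-01  5.652e-01  1.000e-04]
```

Emit:
play_rows(
  targets=[
    {"grip":255,"linear":[0.37,0.07,0.22],"delta_rot":[-0.014,0.0687,0]},
    {"grip":255,"linear":[0.75,0.14,0.37],"delta_rot":[-0.0275,0.1372,0]},
    {"grip":255,"linear":[1.15,0.22,0.49],"delta_rot":[-0.0411,0.2057,0]},
    {"grip":255,"linear":[1.55,0.3,0.58],"delta_rot":[-0.0547,0.2742,0]},
    {"grip":255,"linear":[1.96,0.38,0.64],"delta_rot":[-0.0682,0.3427,0]},
    {"grip":255,"linear":[2.38,0.47,0.67],"delta_rot":[-0.0818,0.4112,0]},
    {"grip":255,"linear":[2.38,0.47,0.67],"delta_rot":[-0.0818,0.4112,0]},
  ],
)

```text
time: 11.75
ee_pos: [0.4943, 0.1821, 0.0735]
tcp_rot: [174.2, -0.0, 101.2]
wrist_force: [-2.3, -0.3, 7.4]
opening: 0.0071
grasp_force: 62.8
```

```bash
python3 -c "
from k import *
where()
for th in [3,0,-2,-3]: print(th);go(*hold(th,-.0078,.0126+.004*abs(np.sin(np.radians(th)))))"
```

```text
t 11.75 foot in holder mm [-6.9  0.3 12.5] lean 5.8 F [-2.3 -0.3  7.4] 0.0071
3
lin cm [0.21 0.01 0.05] rot [-0.0098  0.0476  0.0001]
0
lin cm [0.52 0.08 0.04] rot [-0.02    0.099   0.0001]
-2
lin cm [0.73 0.12 0.05] rot [-2.680e-02  1.332e-01  1.000e-04]
-3
lin cm [0.84 0.14 0.05] rot [-3.020e-02  1.503e-01  1.000e-04]
```

Emit:
play_rows(
  targets=[
    {"grip":255,"linear":[0.21,0.01,0.05],"delta_rot":[-0.0098,0.0476,0]},
    {"grip":255,"linear":[0.52,0.08,0.05],"delta_rot":[-0.02,0.099,0]},
    {"grip":255,"linear":[0.73,0.12,0.05],"delta_rot":[-0.0268,0.1332,0]},
    {"grip":255,"linear":[0.84,0.14,0.05],"delta_rot":[-0.0302,0.1503,0]},
    {"grip":255,"linear":[0.84,0.14,0.05],"delta_rot":[-0.0302,0.1503,0]},
    {"grip":255,"linear":[0.84,0.14,0.05],"delta_rot":[-0.0302,0.1503,0]},
  ],
)

```text
time: 12.35
ee_pos: [0.5013, 0.183, 0.0736]
tcp_rot: [-177.2, 0.0, 101.2]
wrist_force: [0.7, 0.6, 0.8]
opening: 0.0074
grasp_force: 61.5
```

```bash
python3 -c "
from k import *
where(); print(bot.get_obs()['torque'])
p=bot.camera('scene'); cv2.imwrite('pics/s6.png',cv2.resize(cv2.cvtColor(p['color'][170:330,330:500],cv2.COLOR_RGB2BGR),None,fx=3.4,fy=3.4,interpolation=cv2.INTER_CUBIC))"
```

```text
t 12.35 foot in holder mm [-9.1 -0.2 12.4] lean 2.8 F [0.7 0.6 0.8] 0.0074
[ 0.13280355 -0.27523731  0.00674045]
```

View pics/s6.png

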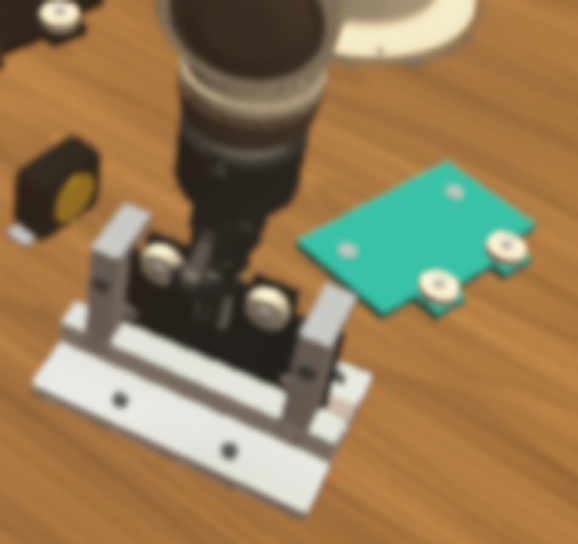

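The plate is upright with its shoulders under both noses. Releasing, then backing off along the tool axis.

Emit:
play_rows(
  targets=[
    {"grip":225,"linear":[0,0,0],"delta_rot":[0,0,0]},
    {"grip":205,"linear":[0,0,0],"delta_rot":[0,0,0]},
    {"grip":170,"linear":[0,0,0],"delta_rot":[0,0,0]},
    {"grip":130,"linear":[0,0,0],"delta_rot":[0,0,0]},
    {"grip":110,"linear":[0,0,0],"delta_rot":[0,0,0]},
    {"grip":110,"linear":[0,0,0],"delta_rot":[0,0,0]},
    {"grip":110,"linear":[0,0,0],"delta_rot":[0,0,0]},
  ],
)

```text
time: 13.1
ee_pos: [0.5013, 0.183, 0.0738]
tcp_rot: [-177.1, 0.0, 101.2]
wrist_force: [-0.7, -1.1, 0.1]
opening: 0.0482
grasp_force: 0.0
```

Emit:
play_rows(
  targets=[
    {"grip":110,"linear":[0.03,0,0.6],"delta_rot":[0,0,0]},
    {"grip":110,"linear":[0.1,0.02,2],"delta_rot":[0,0,0]},
    {"grip":110,"linear":[0.2,0.04,4],"delta_rot":[0,0,0]},
    {"grip":110,"linear":[0.3,0.06,6],"delta_rot":[0,0,0]},
    {"grip":110,"linear":[0.45,0.09,9],"delta_rot":[0,0,0]},
    {"grip":110,"linear":[0,0,13],"delta_rot":[0,0,0]},
    {"grip":110,"linear":[-3,0,16],"delta_rot":[0,0,0]},
    {"grip":110,"linear":[-6,0,17],"delta_rot":[0,0,0]},
    {"grip":110,"linear":[-6,0,17],"delta_rot":[0,0,0]},
    {"grip":110,"linear":[-6,0,17],"delta_rot":[0,0,0]},
  ],
)

```text
time: 14.1
ee_pos: [0.4414, 0.1831, 0.2453]
tcp_rot: [-177.3, 0.0, 101.2]
wrist_force: [0.9, 0.4, -0.9]
opening: 0.0486
grasp_force: 0.0
```

```bash
python3 -c "
from k import *
where()
p=bot.camera('scene'); cv2.imwrite('pics/s7.png',cv2.resize(cv2.cvtColor(p['color'][140:330,250:500],cv2.COLOR_RGB2BGR),None,fx=3,fy=3,interpolation=cv2.INTER_CUBIC))
# dark-plate front-of-view plane in holder frame
M=np.zeros((400,640),bool);M[225:300,355:435]=1
A=cloud(p,M&(p['color'].max(2)<70))-H
X=np.c_[A@hx,A@hY,A[:,2]]; X=X[(abs(X[:,0])<.04)&(abs(X[:,1])<.09)&(X[:,2]>.035)]
c,n_,i=plane(X); print(len(X),i.sum(),c,n_,'lean back deg',np.degrees(np.arcsin(n_[2]/1)), 'top z',np.percentile(X[i,2],99.5),'y',np.percentile(X[i,1],[1,99]))
"
```

```text
t 14.1 foot in holder mm [-67.7  11.6 184.1] lean 2.7 F [ 0.9  0.4 -0.9] 0.0486
974 857 [-0.00448585 -0.00154701  0.07022715] [-0.999753    0.01350293  0.0176524 ] lean back deg 1.0114606273727444 top z 0.12259976067978018 y [-0.0630911   0.05447024]
```

View pics/s7.png

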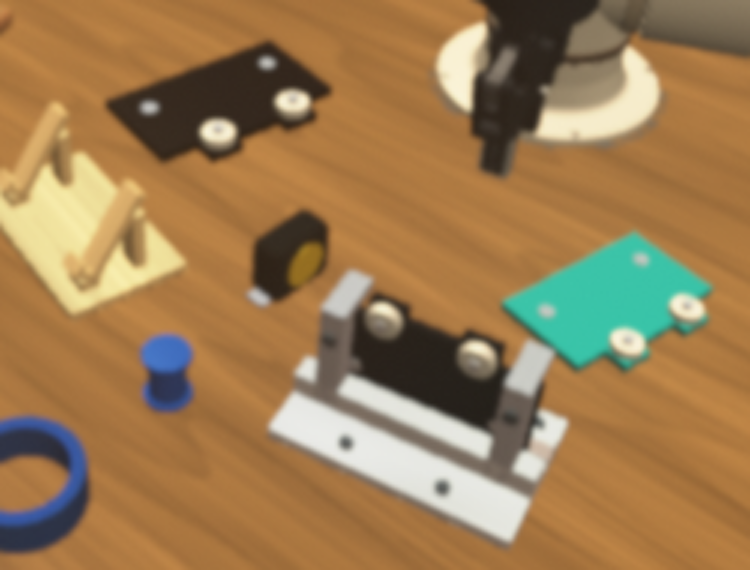

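```bash
python3 -c "
from k import *
for cam in ['wrist','top','scene']:
    p=bot.camera(cam)
    A=cloud(p,p['color'].max(2)<75)-H
    X=np.c_[A@hx,A@hY,A[:,2]]; X=X[(abs(X[:,0])<.04)&(abs(X[:,1])<.095)&(X[:,2]>.036)&(X[:,2]<.14)]
    if len(X)<50: print(cam,len(X)); continue
    for nm,s in (('shoulder/top edges z',X[X[:,2]>.095]),):
        print(cam,len(X),'top x range',np.percentile(s[:,0],[2,50,98]).round(4) if len(s) else None)
    for lo in np.arange(.036,.13,.012):
        s=X[(X[:,2]>lo)&(X[:,2]<lo+.012)]
        if len(s)>8: print('  z',round(lo,3),len(s),np.percentile(s[:,0],[10,50,90]).round(4))
"
```

```text
wrist 1281 top x range [-0.0123 -0.0103 -0.0042]
  z 0.036 116 [-0.0128 -0.0127 -0.0125]
  z 0.048 117 [-0.0127 -0.0126 -0.0124]
  z 0.06 132 [-0.0126 -0.0125 -0.0123]
  z 0.072 132 [-0.0125 -0.0123 -0.0122]
  z 0.084 166 [-0.0124 -0.0122 -0.012 ]
  z 0.096 181 [-0.0123 -0.0121 -0.0064]
  z 0.108 209 [-0.0121 -0.0093 -0.0046]
  z 0.12 228 [-0.0119 -0.0061 -0.0043]
top 381 top x range [-0.0156 -0.0132 -0.0082]
  z 0.036 40 [-0.0141 -0.0137 -0.0133]
  z 0.048 44 [-0.0146 -0.0141 -0.0134]
  z 0.06 33 [-0.0146 -0.0143 -0.0138]
  z 0.072 40 [-0.0148 -0.0145 -0.0139]
  z 0.084 43 [-0.0149 -0.0146 -0.0141]
  z 0.096 42 [-0.0151 -0.0147 -0.0098]
  z 0.108 80 [-0.0154 -0.013  -0.0088]
  z 0.12 59 [-0.0149 -0.0123 -0.0094]
scene 1050 top x range [-0.012  -0.0082 -0.0051]
  z 0.036 153 [-0.0079 -0.0065 -0.0048]
  z 0.048 188 [-0.0085 -0.0068 -0.0053]
  z 0.06 200 [-0.0087 -0.007  -0.0055]
  z 0.072 195 [-0.0089 -0.0073 -0.0054]
  z 0.084 152 [-0.0091 -0.0072 -0.0042]
  z 0.096 98 [-0.0097 -0.0081 -0.0059]
  z 0.108 49 [-0.0109 -0.0086 -0.0068]
  z 0.12 15 [-0.0122 -0.0099 -0.0082]
```

The plate stands upright in the slot, freely (face at x −12 mm, vertical), about 7 mm short of the posts. I'll tip it gently back onto the posts with the closed fingertips.

```bash
python3 -c "
from k import *
R=np.c_[hY,hx,[0,0,-1.]]
go(H+hx*-.06+[0,0,.2],R);go(H+hx*-.06+[0,0,.098],R)
print(hx)"
```

```text
lin cm [ 0.67 -1.01 -4.32] rot [ 0.0106 -0.05    0.0002]
lin cm [  0.67  -1.01 -14.52] rot [ 0.0106 -0.05    0.0002]
[0.98095516 0.19423435 0.        ]
```

Emit:
play_rows(
  targets=[
    {"grip":255,"linear":[0.6,-1,-2],"delta_rot":[0.0106,-0.05,0]},
    {"grip":255,"linear":[0.67,-1.01,-4.3],"delta_rot":[0.0106,-0.05,0]},
    {"grip":255,"linear":[0.67,-1.01,-6.3],"delta_rot":[0.0106,-0.05,0]},
    {"grip":255,"linear":[0.67,-1.01,-8.5],"delta_rot":[0.0106,-0.05,0]},
    {"grip":255,"linear":[0.67,-1.01,-10.7],"delta_rot":[0.0106,-0.05,0]},
    {"grip":255,"linear":[0.67,-1.01,-12.7],"delta_rot":[0.0106,-0.05,0]},
    {"grip":255,"linear":[0.67,-1.01,-14],"delta_rot":[0.0106,-0.05,0]},
    {"grip":255,"linear":[0.67,-1.01,-14.5],"delta_rot":[0.0106,-0.05,0]},
    {"grip":255,"linear":[0.67,-1.01,-14.5],"delta_rot":[0.0106,-0.05,0]},
  ],
)

```text
time: 15.2
ee_pos: [0.4479, 0.1727, 0.0983]
tcp_rot: [180.0, -0.0, 101.2]
wrist_force: [-0.1, -0.4, 0.3]
opening: -0.0003
grasp_force: 0.0
```

Emit:
play_rows(
  targets=[
    {"grip":255,"linear":[0.5,0.1,0],"delta_rot":[0,0,0]},
    {"grip":255,"linear":[1,0.2,0],"delta_rot":[0,0,0]},
    {"grip":255,"linear":[1.5,0.3,0],"delta_rot":[0,0,0]},
    {"grip":255,"linear":[2,0.4,0],"delta_rot":[0,0,0]},
    {"grip":255,"linear":[2.5,0.5,0],"delta_rot":[0,0,0]},
    {"grip":255,"linear":[2.9,0.57,0],"delta_rot":[0,0,0]},
    {"grip":255,"linear":[2.9,0.57,0],"delta_rot":[0,0,0]},
  ],
)

```text
time: 15.9
ee_pos: [0.4774, 0.1786, 0.0987]
tcp_rot: [179.9, -0.0, 101.2]
wrist_force: [-0.4, 0.2, -0.8]
opening: -0.0
grasp_force: 0.0
```

```bash
cat > lean.py <<'E'
from k import *
o=bot.get_obs(); d=o["ee_pos"]-H; print("t",o["time"],"tcp holder x",d@hx,"F",o["wrist_force"].round(1))
p=bot.camera('scene'); A=cloud(p,p['color'].max(2)<75)-H
X=np.c_[A@hx,A@hY,A[:,2]]; X=X[(abs(X[:,0])<.03)&(abs(X[:,1])<.06)&(X[:,2]>.036)&(X[:,2]<.1)]
c,n_,i=plane(X); n_*=np.sign(n_[0]); print(len(X),i.sum(),c.round(4),"lean back deg",np.degrees(np.arcsin(-n_[2])))
E
python3 lean.py
```

```text
t 15.9 tcp holder x -0.03035033084590341 F [-0.4  0.2 -0.8]
852 768 [-0.0064 -0.001   0.066 ] lean back deg -0.9306520556899018
```

Emit:
play_rows(
  targets=[
    {"grip":255,"linear":[0.15,0.03,0],"delta_rot":[0,0,0]},
    {"grip":255,"linear":[0.3,0.06,0],"delta_rot":[0,0,0]},
    {"grip":255,"linear":[0.45,0.09,0],"delta_rot":[0,0,0]},
    {"grip":255,"linear":[0.6,0.12,0],"delta_rot":[0,0,0]},
    {"grip":255,"linear":[0.75,0.15,0],"delta_rot":[0,0,0]},
    {"grip":255,"linear":[0.75,0.15,0],"delta_rot":[0,0,0]},
  ],
)

```text
time: 16.55
ee_pos: [0.4846, 0.1801, 0.0988]
tcp_rot: [179.9, -0.0, 101.2]
wrist_force: [0.0, 0.6, 0.1]
opening: 0.0002
grasp_force: 0.0
```

```bash
python3 lean.py
```

```text
t 16.55 tcp holder x -0.022992673976313324 F [0.  0.6 0.1]
779 735 [-0.0025  0.0001  0.0659] lean back deg 3.2102948561671614
```

Emit:
play_rows(
  targets=[
    {"grip":255,"linear":[0.07,0.015,0],"delta_rot":[0,0,0]},
    {"grip":255,"linear":[0.14,0.03,0],"delta_rot":[0,0,0]},
    {"grip":255,"linear":[0.2,0.04,0],"delta_rot":[0,0,0]},
    {"grip":255,"linear":[0.2,0.04,0],"delta_rot":[0,0,0]},
    {"grip":255,"linear":[0.2,0.04,0],"delta_rot":[0,0,0]},
  ],
)

```text
time: 17.1
ee_pos: [0.4865, 0.1805, 0.0988]
tcp_rot: [179.9, -0.0, 101.2]
wrist_force: [0.5, -0.2, 0.0]
opening: -0.0002
grasp_force: 0.0
```

```bash
python3 lean.py
```

```text
t 17.1 tcp holder x -0.021110921760382602 F [ 0.5 -0.2  0. ]
762 720 [-0.0016  0.0004  0.0663] lean back deg 4.206695607118613
```

Emit:
play_rows(
  targets=[
    {"grip":255,"linear":[-0.1,-0.02,0],"delta_rot":[0,0,0]},
    {"grip":255,"linear":[-0.4,-0.08,0],"delta_rot":[0,0,0]},
    {"grip":255,"linear":[-1,-0.2,0],"delta_rot":[0,0,0]},
    {"grip":255,"linear":[-2.5,-0.5,0],"delta_rot":[0,0,0]},
    {"grip":255,"linear":[-4.5,-0.9,1],"delta_rot":[0,0,0]},
    {"grip":255,"linear":[-6,-1.2,4],"delta_rot":[0,0,0]},
    {"grip":255,"linear":[-6,-1.2,8],"delta_rot":[0,0,0]},
    {"grip":255,"linear":[-6,-1.2,11],"delta_rot":[0,0,0]},
    {"grip":255,"linear":[-6,-1.2,12],"delta_rot":[0,0,0]},
    {"grip":255,"linear":[-6,-1.2,12],"delta_rot":[0,0,0]},
  ],
)

```text
time: 18.15
ee_pos: [0.4268, 0.1686, 0.22]
tcp_rot: [179.8, -0.0, 101.2]
wrist_force: [0.3, 0.8, -0.3]
opening: 0.0001
grasp_force: 0.0
```

```bash
python3 lean.py; python3 -c "
from k import *
p=bot.camera('wrist'); A=cloud(p,p['color'].max(2)<75)-H
X=np.c_[A@hx,A@hY,A[:,2]]; X=X[(abs(X[:,0])<.04)&(abs(X[:,1])<.09)&(X[:,2]>.036)&(X[:,2]<.13)]
print(len(X))
for lo in np.arange(.036,.13,.015):
    s=X[(X[:,2]>lo)&(X[:,2]<lo+.015)]
    if len(s)>8: print('  z',round(lo,3),len(s),np.percentile(s[:,0],[10,50,90]).round(4))"
```

```text
t 18.15 tcp holder x -0.08196430649426029 F [ 0.3  0.8 -0.3]
757 707 [-0.0017  0.0008  0.0661] lean back deg 4.0497822095800755
5752
  z 0.036 629 [-0.0109 -0.0103 -0.0097]
  z 0.051 731 [-0.0096 -0.0091 -0.0085]
  z 0.066 825 [-0.0084 -0.0078 -0.0072]
  z 0.081 937 [-0.0072 -0.0066 -0.006 ]
  z 0.096 995 [-0.0059 -0.0052 -0.0023]
  z 0.111 1631 [-0.0043 -0.0019  0.0023]
```

The plate now leans 4.9° back on the posts and stays there, with the arm well clear.

```bash
python3 -c "
from workcell import bot
print(bot.job_done())"
```

```text
the job is handed in; nothing more can be done
None
```

The black roller plate stands in the metal holder, shoulders under both noses and leaning about 5° back on the posts, released, with the arm clear; the job was handed in, but no verdict came back.

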